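Snap a heel cap home and prove it by pulling

TASK

The upturned shoe on the sprung jack has lost its heel cap: take the rectangular cap from its saddle, set it square on the heel and press its plug in until it snaps fully home, with a firm push of well under 40 N. Then, still gripping the cap, pull straight up with slowly rising force to about 15 N (never 20 N or more), hold that for a second to prove that the cap stays home, ease off so the shoe settles back, and let go. Leave the round cap, glue bottle, cutter and brush jar alone.

Things in the scene. Friction and masses are not known exactly. Their poses are not given: they have to be found in the camera images.
- cap: Dark plastic rectangular heel cap, plate 44 x 32 x 12 mm (x, y, z), steel-cored, about 60 g. Origin at the centre of the plate's underside, z up, x along the 44 mm side (both ends alike). At the start it lies level on one of the two saddles, aligned with it within about 6 degrees, plug hanging in the slot, underside 30 mm above the bench.
- cap_plug (a point): Tip of the flat plug that hangs from the cap's centre, 22 mm below the plate's underside. The plug is 8 mm thick along x all the way; along y it widens from 4 mm at the tip to 13 mm at a barb 11 mm below the plate, then narrows to a 6 mm neck next to the plate.
- round_cap: Bystander: round heel cap of 32 mm diameter and 12 mm thick with a round plug below, on the other saddle. Origin at the centre of its underside.
- saddle_a: Fixed wooden saddle 60 x 24 x 30 mm with a 20 mm slot across it at mid-length; carries one of the caps. Origin at the centre of its underside, on the bench; x along its 60 mm length. It is narrower (24 mm) than the caps (32 mm), so fingers can pass down both long sides.
- saddle_b: Fixed wooden saddle like saddle_a; carries the other cap.
- shoe: Tan shoe held upside down, heel up, on the jack. Origin at the centre of the heel's level top face, 150 mm above the bench; x to the toe, z up. The heel face is 40 (x) by 26 mm (y): the cap overhangs it by 2 and 3 mm a side. The heel keeps that width for 38 mm down to the sole. Cap home: the two origins coincide within 1.5 mm in height, 3 mm sideways, x axes parallel either way round.
- bore (a point): Point 8 mm down the central bore of the heel (12 mm along x, 16 mm along y), between two sprung jaws (+y and -y) that snap over the plug's barb. Pushing in takes a force rising to 15 to 25 N, felt with the cap some 15 to 3 mm above home; then it snaps down onto the heel face and the force drops. Home, it withstands about 25 N of pull; beyond that it pops out.
- toe (a point): Foremost point of the sole at the toe, 235 mm from the heel's centre. The front sole lies 5 mm below the level of the heel face from 115 mm to here and is 80 mm wide.
- lift (a joint): Vertical travel of the shoe on the jack, m: 0 at rest, positive when pulled up, negative when pressed down. The jack's stiff springs give 10 N per mm both ways (15 N of pull lifts the shoe 1.5 mm, 20 N of push sinks it 2 mm), up to 6 mm; it comes back to 0 by itself.
- jack: Grey jack fixed on the bench: base plate 160 x 110 x 14 mm and a 40 mm post 49 mm tall under the heel. Origin on the bench under the heel's centre, x to the toe.
- glue: Bystander: white glue bottle, 38 mm diameter, 110 mm tall. Origin at the centre of its underside.
- cutter: Bystander: yellow cutter knife lying flat, 160 mm long, 22 mm wide, 14 mm high. Origin under the middle of its handle, x towards the blade.
- brush_jar: Bystander: amber jar, 64 mm diameter, 75 mm tall, with two brush handles up to 150 mm. Origin at the centre of its underside.
Not all that is in view belongs to the job. What is shaped like the cap but white is not meant.

How it is judged:
By the outcome, as a careful person would: the job done as asked, in the order asked, and still so for the second after the job is handed in, with the robot touching nothing.
It also fails if it takes over 61 s, if anything falls off the work surface, if the arm or the gripper's body presses on something with over 40 N, if the wrist force passes 120 N, or if a joint passes its speed limit or range.

ROBOT

A 7-joint arm with a two-finger parallel gripper is mounted at the origin on the work surface. World frame = base frame: x ahead of the robot, y to its left, z up, the work surface at z = 0. Lengths are in m, angles in rad, forces in N, time in s.
With the tool pointing down it reaches from about 0.4 to 0.85 m from the base axis. Payload 10.4 kg.
Tool frame: the origin (TCP) lies between the finger pads; the fingertips stand 11 mm ahead of it and the grasp point (between the pads) lies 8 mm behind it (tip_reach is the distance from the TCP to the fingertips, in m); z points along the fingers, y is the line along which they close (so a half turn about z gives the same grasp; the last joint's range is limited). The gripper opens to 85 mm and grips with 20 to 120 N. Pads are 22 mm wide; open, the fingers measure 114 mm over their backs; the gripper's body (76 mm by 85 mm) begins 54 mm behind the grasp point. The pads swing forward as they close: fully open they stand 13 mm farther back than shut.
Start: joints at [-1.142, 0.332, -0.065, 1.46, 0.022, 1.35, -0.088], TCP at [0.273, 0.562, 0.242] pointing down, gripper open.
Joint ranges: [-2.6, 2.6], [-0.5, 2.12], [-1.47, 1.34], [0.16, 2.42], [-1.27, 4.41], [0.06, 2.06], [-2.6, 2.6]. Speed limits (rad/s): [2.22, 2.22, 2.79, 2.79, 3.14, 3.14, 3.14].

INTERFACE

Orientations are given as a unit quaternion [x, y, z, w].
In Python, from workcell import * gives the robot as it stands.
- The arm moves only by the shell command python3 -m inch 'ROWS' [OPENING] [FORCE]. ROWS is JSON, a list of rows, each an object with "slide": the shift along the world's x, y, z in m, a list of three; "yaw": the turn about the world's z in rad. A call has 1 to 20 rows; each row is the pose to reach, as a shift and turn from the pose commanded when the call began; what a row does not reach only later rows make up. A row lasts 1/12 s, in which the tool goes at most 41.7 mm and 7.16 degrees, less where a joint would pass 70% of its speed; a pose out of reach is approached as far as the arm can. A call with a gripper value outside its range is refused whole. OPENING is the closure in counts, from 0 (fully open) to 255 (shut), set as the call begins (- or left out, the last holds). The fingers move at their own pace and stop on an object; FORCE is the grip in N (left out, the last holds). Time passes only in rows, so rows that repeat a pose let the fingers close. It gives the time, the measured TCP pose, the force, the opening and the grip force at its end, in the units of the state.
- get_obs(): the state, without advancing time (a new reading comes with each control period).
- camera(name): name is "scene" or "top" or "wrist"; returns a dict with "frame" (480x640x3 uint8, red, green, blue), "fx", "fy", "cx", "cy" (pixels), "k1" (the pictures are not rectified: a ray, as slopes to the right and down, at radius r is drawn at 1 + k1 r^2 times it, then the intrinsics apply), "extrinsics" (4x4, takes a point from world to camera coordinates). Camera axes: x right, y down, z forward; pixel columns grow to the right and rows downward; lengths in m; the calibration is good to about 2 mm. A picture is of the moment at which its call begins. There is no depth.
- hand_in(): hands the job in; it is judged then, once.
The state is a dict: "clock": time; "joint_pos": joint angles; "joint_velocities": joint speeds; "tau": joint torques, N m; "position": TCP position; "ee_rot": TCP orientation; "ft_force": force on the tool from outside, world axes, zero at the start; "torque": the same for the moment, N m; "grip_width": opening from 0.0 (shut) to 1.0 (fully open); "grasp_force": force on a finger pad.
Only numpy, scipy, OpenCV 4.12 (cv2) and the standard library are available. Lean on these libraries where they do the work, as an engineer would, in place of code of your own. Each camera call takes 0.05 s, during which the arm holds its last target. There are 200 camera calls.

## Working session

There is one attempt and no reset: what is moved stays moved. The work goes in short steps, Python scripts to look and compute and a shell command to move; the robot and the scene stay as the last step left them, time stands still between calls to the robot, and variables do not carry over. Pictures are saved under pics/ and viewed, at most 10 in all, crops included, and the job is handed in when it is done.

```bash
mkdir -p pics; ls
python3 - <<'E'
from workcell import *
import cv2,numpy as np
np.set_printoptions(precision=4,suppress=True)
o=get_obs();print(o)
for n in("scene","top"):
    c=camera(n);cv2.imwrite(f"pics/{n}0.png",c["frame"][:,:,::-1]);print(n,c["fx"],c["cx"],c["cy"],c["k1"],c["extrinsics"])
E
```

```text
pics
{'clock': 0.0, 'joint_pos': array([-1.1416,  0.3329, -0.0647,  1.461 ,  0.0216,  1.3499, -0.0885]), 'joint_velocities': array([ 0.0002, -0.0018, -0.0013,  0.0007, -0.0027, -0.0009, -0.0008]), 'tau': array([ -0.0007, -62.5436,   0.0489, -39.1618,   0.0162,   0.0098,
        -0.    ]), 'position': array([0.2727, 0.562 , 0.2415]), 'ee_rot': array([ 0.224 ,  0.9746, -0.0007, -0.0001]), 'ft_force': array([-0.1321, -0.3121, -0.3469]), 'torque': array([ 0.0077,  0.0312, -0.0649]), 'grasp_force': 0.0, 'grip_width': 1.0012609624347182}
scene 516.7029277372233 312.32475521159444 239.52323557736932 -0.016298553104121503 [[ 0.4964  0.8681  0.0094 -0.3103]
 [ 0.6608 -0.3708 -0.6526 -0.3149]
 [-0.563   0.3301 -0.7577  1.4181]
 [ 0.      0.      0.      1.    ]]
top 444.97163610807036 321.78729523244397 242.29849061819615 -0.07635036148026271 [[-0.0064 -0.9996 -0.0276  0.0169]
 [-0.995   0.0091 -0.0993  0.64  ]
 [ 0.0995  0.0268 -0.9947  1.0767]
 [ 0.      0.      0.      1.    ]]
```

View pics/top0.png

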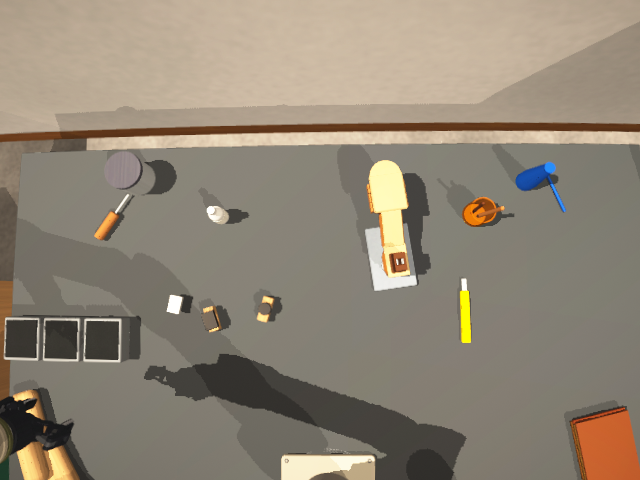

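View pics/scene0.png

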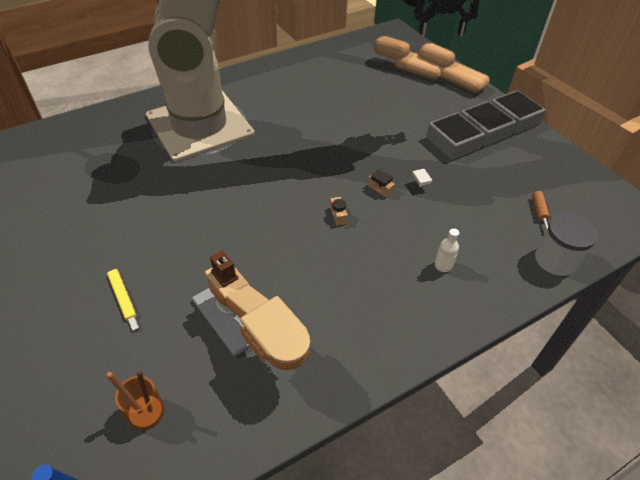

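Dark rectangular cap on a saddle: top (211,319), scene (381,181). It could be confused with the round cap at top (265,309) and the white block at top (176,304). The shoe heel is at top (399,262), with the toe at (385,165). I choose (211,319) and check it in a close crop.

```bash
cat > h.py <<'E'
from workcell import *
import cv2,numpy as np
np.set_printoptions(precision=4,suppress=True)
def ray(c,uv):
    d=np.array([(uv[0]-c["cx"])/c["fx"],(uv[1]-c["cy"])/c["fy"]]);s=d.copy()
    for _ in range(20): s=d/(1+c["k1"]*(s@s))
    E=c["extrinsics"];R=E[:3,:3];return -R.T@E[:3,3],R.T@np.array([s[0],s[1],1])
def onz(c,uv,z):
    p,d=ray(c,uv);return p+d*(z-p[2])/d[2]
def proj(c,P):
    E=c["extrinsics"];q=E[:3,:3]@np.asarray(P)+E[:3,3];s=q[:2]/q[2];s=s*(1+c["k1"]*(s@s))
    return np.array([c["cx"]+c["fx"]*s[0],c["cy"]+c["fy"]*s[1]])
def cross(c1,u1,c2,u2):
    p,d=ray(c1,u1);q,e=ray(c2,u2);t=np.linalg.lstsq(np.stack([d,-e],1),q-p,rcond=None)[0]
    a,b=p+t[0]*d,q+t[1]*e;return (a+b)/2,np.linalg.norm(a-b)
def crop(f,u0,u1,v0,v1,k):
    return cv2.resize(f[v0:v1,u0:u1,::-1],None,fx=k,fy=k,interpolation=cv2.INTER_CUBIC)
E
python3 - <<'E'
from h import *
t=camera("top");s=camera("scene")
a=crop(t["frame"],160,290,280,340,6);b=crop(t["frame"],360,425,235,295,5);c=crop(s["frame"],195,255,240,300,5)
im=np.zeros((600,800,3),np.uint8);im[:280,:780]=a[40:320];im[290:590,:325]=b;im[290:590,400:700]=c
cv2.imwrite("pics/c1.png",im)
print("cap",onz(t,(211,319),.042),onz(s,(381,179),.042));print("heel",onz(t,(399,262),.15),onz(s,(222,265),.15));print("toe",onz(t,(384,161),.145),onz(s,(302,352),.145))
E
```

```text
cap [0.4519 0.2856 0.042 ] [0.4594 0.2813 0.042 ]
heel [ 0.583  -0.1618  0.15  ] [ 0.5975 -0.1696  0.15  ]
toe [ 0.8137 -0.1342  0.145 ] [ 0.814  -0.1282  0.145 ]
```

View pics/c1.png

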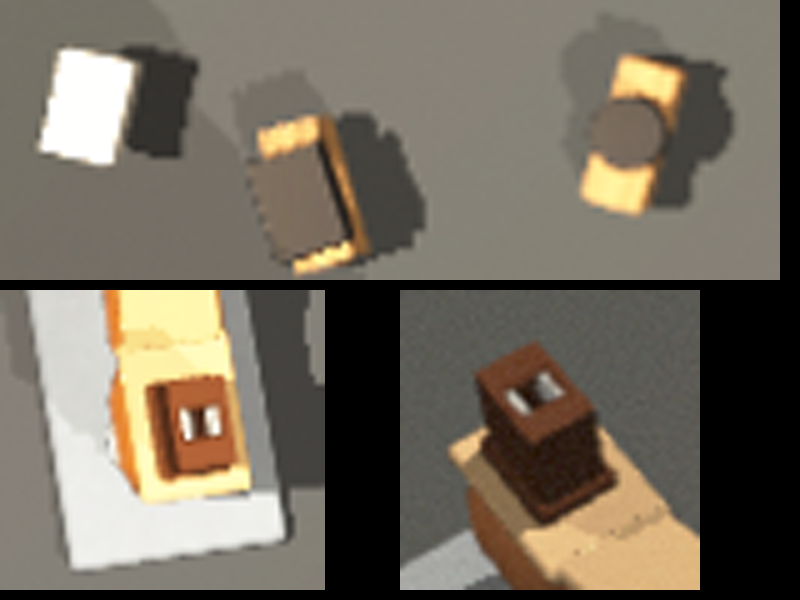

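Crop check: the dark rectangular plate on its saddle is at top (210.5,321), yaw about 0.33. The round cap and white block are clearly different. The bore is at top (400.4,261.4) and scene (222,261). Next I go above the cap.

```bash
python3 -m inch '[{"slide":[0.005,-0.008,0],"yaw":0.03},{"slide":[0.018,-0.028,0],"yaw":0.08},{"slide":[0.036,-0.056,0],"yaw":0.16},{"slide":[0.054,-0.084,0],"yaw":0.24},{"slide":[0.072,-0.112,0],"yaw":0.32},{"slide":[0.09,-0.14,0],"yaw":0.4},{"slide":[0.108,-0.168,0],"yaw":0.48},{"slide":[0.126,-0.196,0],"yaw":0.56},{"slide":[0.144,-0.224,0],"yaw":0.64},{"slide":[0.16,-0.25,0],"yaw":0.71},{"slide":[0.173,-0.27,0],"yaw":0.76},{"slide":[0.18,-0.278,0],"yaw":0.78},{"slide":[0.18,-0.278,0],"yaw":0.78},{"slide":[0.18,-0.278,0],"yaw":0.78}]' 0 40
python3 - <<'E'
from h import *
t=camera("top");s=camera("scene");w=camera("wrist");o=get_obs()
print(o["clock"],o["position"],o["ee_rot"],w["fx"],w["k1"],w["extrinsics"])
print(cross(t,(400.4,261.4),s,(222,261)),onz(t,(210.5,321),.042),proj(w,[.453,.284,.042]))
cv2.imwrite("pics/w1.png",w["frame"][:,:,::-1])
E
```

```text
clock: 1.37
position: [0.4527, 0.2844, 0.2422]
ee_rot: [-0.162, 0.987, 0.0, -0.0]
ft_force: [-0.6, 0.0, -0.7]
grip_width: 1.001
grasp_force: 0.0
1.5167 [0.4519 0.2857 0.2422] [-0.1641  0.9864  0.0002 -0.0002] 349.6179498991489 -0.010188360010104385 [[-0.3241  0.946  -0.0005 -0.1253]
 [ 0.8963  0.3073  0.3196 -0.5346]
 [ 0.3025  0.1032 -0.9475  0.2141]
 [ 0.      0.      0.      1.    ]]
(array([ 0.5848, -0.1653,  0.1446]), np.float64(0.0008419513258488787)) [0.447  0.2868 0.042 ] [309.8252 220.0423]
```

View pics/w1.png

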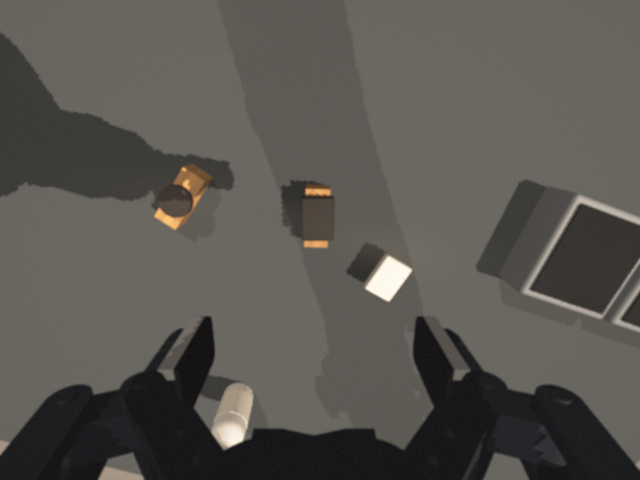

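The wrist view shows the cap plate at about (318,217), nearly aligned with the image. The white decoy is at (388,277), close to where a finger would come down, so I measure both.

Run:
```python
from h import *
w=camera("wrist");f=w["frame"].astype(int)
sub=f[185:260:3,318];print(sub.tolist());print(f[217,290:345:2].tolist())
o=get_obs();p=o["position"]
def rel(P): 
    x,y=o["ee_rot"][:2];R=np.array([[2*x*x-1,2*x*y],[2*x*y,2*y*y-1]]);return R.T@(P-p)[:2]
for uv in [(303,197),(334.5,197),(334,239),(302.5,239)]: 
    P=onz(w,uv,.042);print(P,rel(P))
wm=cv2.inRange(w["frame"],(200,190,170),(255,255,255));wm[:240]=0;wm[310:]=0;wm[:,:350]=0;wm[:,430:]=0
c=max(cv2.findContours(wm,0,2)[0],key=cv2.contourArea)
for q in cv2.boxPoints(cv2.minAreaRect(c)): print("white",q,onz(w,q,.012),rel(onz(w,q,.012)),rel(onz(w,q,.03)))
```

```text
[[83, 63, 43], [149, 105, 65], [240, 182, 109], [180, 129, 77], [50, 43, 36], [78, 68, 61], [79, 69, 61], [79, 69, 60], [78, 68, 61], [82, 72, 65], [78, 71, 63], [79, 70, 61], [80, 71, 64], [81, 72, 66], [81, 73, 67], [82, 72, 65], [80, 74, 66], [81, 71, 61], [88, 74, 63], [231, 170, 104], [232, 172, 105], [122, 105, 90], [96, 94, 87], [95, 94, 88], [93, 90, 84]]
[[63, 62, 56], [61, 60, 54], [64, 61, 57], [63, 59, 56], [61, 59, 56], [59, 56, 53], [71, 64, 58], [79, 71, 63], [80, 71, 64], [79, 70, 62], [79, 70, 61], [78, 70, 63], [78, 72, 63], [78, 70, 61], [81, 73, 65], [81, 73, 64], [81, 72, 64], [80, 71, 63], [79, 69, 63], [81, 73, 64], [81, 72, 63], [82, 73, 67], [87, 82, 74], [95, 92, 85], [95, 92, 85], [94, 92, 86], [96, 92, 88], [96, 92, 85]]
[0.4337 0.2706 0.042 ] [ 0.0221 -0.0082]
[0.424  0.2991 0.042 ] [0.0222 0.0218]
[0.4635 0.3129 0.042 ] [-0.0197  0.0222]
[0.4736 0.2834 0.042 ] [-0.0198 -0.0091]
white [364.7021 287.6721] [0.5145 0.3704 0.012 ] [-0.0866  0.06  ] [-0.0782  0.0571]
white [388.7021 253.6721] [0.4679 0.3802 0.012 ] [-0.0457  0.0844] [-0.0393  0.0803]
white [411.552  269.8014] [0.4772 0.4118 0.012 ] [-0.0648  0.1112] [-0.0574  0.1058]
white [387.552  303.8014] [0.525  0.4029 0.012 ] [-0.107   0.0874] [-0.0976  0.0831]
```

```bash
python3 -m inch '[{"slide":[-0.0005,0.001,-0.01],"yaw":0},{"slide":[-0.0015,0.002,-0.03],"yaw":0},{"slide":[-0.003,0.004,-0.055],"yaw":0},{"slide":[-0.004,0.005,-0.075],"yaw":0},{"slide":[-0.004,0.005,-0.085],"yaw":0},{"slide":[-0.004,0.005,-0.09],"yaw":0},{"slide":[-0.004,0.005,-0.09],"yaw":0},{"slide":[-0.004,0.005,-0.09],"yaw":0}]' 0 40
python3 - <<'E'
from h import *
w=camera("wrist");o=get_obs();p=o["position"];print(p)
x,y=o["ee_rot"][:2];R=np.array([[2*x*x-1,2*x*y],[2*x*y,2*y*y-1]])
q=proj(w,[*(p[:2]),.042]);print(q)
m=cv2.inRange(w["frame"],(40,30,20),(92,80,72));hsv=cv2.cvtColor(w["frame"],cv2.COLOR_RGB2HSV);m&=cv2.inRange(hsv,(0,35,0),(180,140,100))
m=cv2.morphologyEx(m,cv2.MORPH_OPEN,np.ones((5,5)))
for c in cv2.findContours(m,0,2)[0]:
    if cv2.contourArea(c)>800:
        b=cv2.minAreaRect(c);print(b)
        for k in cv2.boxPoints(b):P=onz(w,k,.042);print(k,P,R.T@(P-p)[:2])
E
```

```text
clock: 2.23
position: [0.4492, 0.2896, 0.153]
ee_rot: [-0.163, 0.987, 0.0, 0.0]
ft_force: [0.8, 0.5, 0.1]
grip_width: 1.003
grasp_force: 0.0
[0.4494 0.2897 0.1534]
[311.2297 249.0468]
((312.5, 247.0), (58.0, 43.0), 90.0)
[291. 218.] [0.432  0.2686 0.042 ] [ 0.0233 -0.0144]
[334. 218.] [0.4221 0.2975 0.042 ] [0.0233 0.0162]
[334. 276.] [0.4642 0.3128 0.042 ] [-0.0214  0.0171]
[291. 276.] [0.4746 0.2822 0.042 ] [-0.0214 -0.0152]
((120.5, 225.0), (42.0, 41.0), 90.0)
[100. 204.] [0.4658 0.1381 0.042 ] [ 0.0333 -0.1488]
[141. 204.] [0.4565 0.1656 0.042 ] [ 0.0333 -0.1197]
[141. 246.] [0.4875 0.171  0.042 ] [ 0.0022 -0.1246]
[100. 246.] [0.4973 0.1424 0.042 ] [ 0.0022 -0.1549]
```

The close view matches: 44.7 x 31 mm, centred within 1 mm and aligned. I descend and grip.

```bash
python3 -m inch '[{"slide":[0,0,-0.008],"yaw":0},{"slide":[0,0,-0.025],"yaw":0},{"slide":[0,0.001,-0.045],"yaw":0},{"slide":[0,0.001,-0.065],"yaw":0},{"slide":[0,0.001,-0.085],"yaw":0},{"slide":[0,0.001,-0.1],"yaw":0},{"slide":[0,0.001,-0.112],"yaw":0},{"slide":[0,0.001,-0.12],"yaw":0},{"slide":[0,0.001,-0.125],"yaw":0},{"slide":[0,0.001,-0.127],"yaw":0},{"slide":[0,0.001,-0.127],"yaw":0}]' 0 100
python3 -m inch '[{"slide":[0,0,0],"yaw":0},{"slide":[0,0,0],"yaw":0},{"slide":[0,0,0],"yaw":0},{"slide":[0,0,0],"yaw":0},{"slide":[0,0,0],"yaw":0},{"slide":[0,0,0],"yaw":0},{"slide":[0,0,0],"yaw":0},{"slide":[0,0,0],"yaw":0},{"slide":[0,0,0],"yaw":0},{"slide":[0,0,0],"yaw":0},{"slide":[0,0,0],"yaw":0},{"slide":[0,0,0],"yaw":0}]' 255 100
```

```text
clock: 3.2
position: [0.4491, 0.2904, 0.0255]
ee_rot: [-0.163, 0.987, 0.0, 0.0]
ft_force: [0.3, 0.5, 0.3]
grip_width: 1.0
grasp_force: 0.0
clock: 4.2
position: [0.4493, 0.2906, 0.026]
ee_rot: [-0.163, 0.987, 0.0, 0.0]
ft_force: [-0.9, -0.1, 6.0]
grip_width: 0.352
grasp_force: 99.1
```

```bash
python3 -m inch '[{"slide":[0,0,0.002],"yaw":0},{"slide":[0,0,0.006],"yaw":0},{"slide":[0,0,0.014],"yaw":0},{"slide":[0,0,0.026],"yaw":0},{"slide":[0,0,0.046],"yaw":0},{"slide":[0,0,0.07],"yaw":0},{"slide":[0,0,0.1],"yaw":0},{"slide":[0,0,0.13],"yaw":0},{"slide":[0,0,0.16],"yaw":0},{"slide":[0,0,0.19],"yaw":0},{"slide":[0,0,0.21],"yaw":0},{"slide":[0,0,0.22],"yaw":0},{"slide":[0,0,0.224],"yaw":0},{"slide":[0,0,0.224],"yaw":0}]' - 100
python3 -m inch '[{"slide":[0.002,-0.006,0],"yaw":0},{"slide":[0.007,-0.025,0],"yaw":-0.01},{"slide":[0.016,-0.055,0],"yaw":-0.02},{"slide":[0.025,-0.085,0],"yaw":-0.04},{"slide":[0.035,-0.12,0],"yaw":-0.05},{"slide":[0.045,-0.155,0],"yaw":-0.06},{"slide":[0.056,-0.19,0],"yaw":-0.08},{"slide":[0.066,-0.225,0],"yaw":-0.09},{"slide":[0.076,-0.26,0],"yaw":-0.11},{"slide":[0.087,-0.295,0],"yaw":-0.12},{"slide":[0.097,-0.33,0],"yaw":-0.13},{"slide":[0.107,-0.365,0],"yaw":-0.15},{"slide":[0.117,-0.4,0],"yaw":-0.16},{"slide":[0.126,-0.43,0],"yaw":-0.18},{"slide":[0.132,-0.448,0],"yaw":-0.186},{"slide":[0.134,-0.455,0],"yaw":-0.186},{"slide":[0.134,-0.455,0],"yaw":-0.186},{"slide":[0.134,-0.455,0],"yaw":-0.186}]' - 100
python3 - <<'E'
from h import *
w=camera("wrist");o=get_obs();p=o["position"];print(p,o["ee_rot"])
print(proj(w,[*p[:2],.15]),proj(w,p))
cv2.imwrite("pics/w2.png",w["frame"][:,:,::-1])
E
```

```text
clock: 5.37
position: [0.4489, 0.2903, 0.2498]
ee_rot: [-0.163, 0.987, 0.0, 0.0]
ft_force: [0.3, 0.8, -0.6]
grip_width: 0.355
grasp_force: 98.8
clock: 6.87
position: [0.5823, -0.1639, 0.2482]
ee_rot: [-0.071, 0.997, 0.0, -0.001]
ft_force: [-0.6, 0.3, -1.3]
grip_width: 0.356
grasp_force: 98.8
[ 0.5825 -0.1631  0.2485] [-0.0718  0.9974  0.0005 -0.0007]
[312.0815 255.822 ] [311.3415 333.043 ]
```

View pics/w2.png

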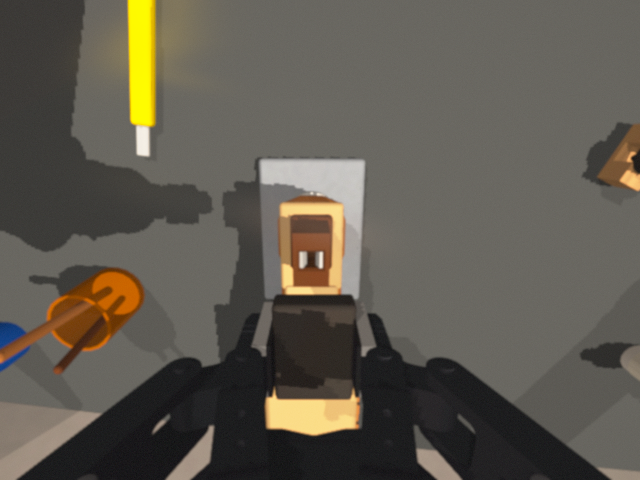

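The jaws are at (311,260) in the heel face, and the held cap spans u 272–355. I take one enlarged crop to read the edges.

Run:
```python
from h import *
f=camera("wrist")["frame"]
g=np.clip((f/255.)**.55*255,0,255).astype(np.uint8)
im=crop(g,262,364,195,295,5);im2=crop(g,262,364,285,405,2.5)
o=np.zeros((500,790,3),np.uint8);o[:500,:510]=im;o[:im2.shape[0],520:520+im2.shape[1]]=im2
cv2.imwrite("pics/c2.png",o)
```

```text
(no output)
```

View pics/c2.png

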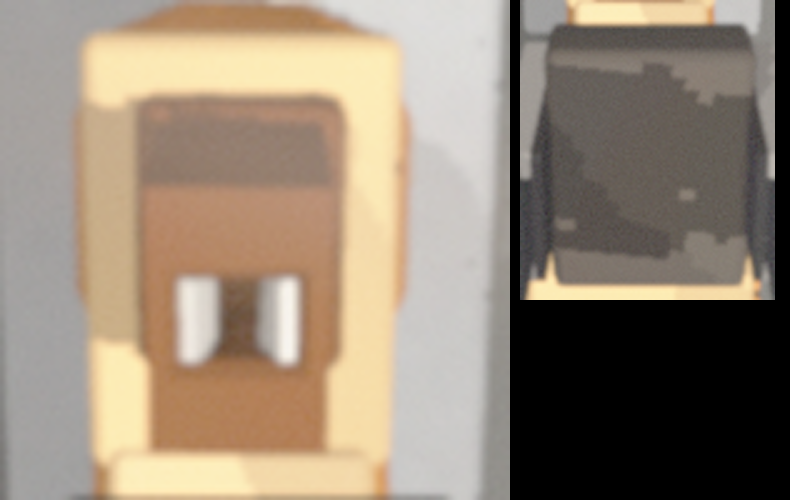

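Run:
```python
from h import *
w=camera("wrist");o=get_obs();p=o["position"];x,y=o["ee_rot"][:2];R=np.array([[2*x*x-1,2*x*y],[2*x*y,2*y*y-1]])
print(p,"cam",-w["extrinsics"][:3,:3].T@w["extrinsics"][:3,3])
def show(n,uvs,z):
    P=np.array([onz(w,q,z) for q in uvs]);r=(P-p)[:,:2]@R;print(n,P.mean(0),"rel",r.mean(0));print(r)
C=lambda x,y:(262+x/5,195+y/5)
show("face",[C(147,187),C(330,187),C(327,450),C(150,450)],.15)
show("jaws",[C(177,275),C(301,275),C(302,365),C(178,365)],.148)
D=lambda x,y:(262+(x-520)/2.5,285+y/2.5)
show("cap",[D(548,52),D(752,52),D(745,283),D(557,283)],p[2]+.016)
t=camera("top");s=camera("scene")
print("top bore",onz(t,(400.4,261.4),.148),"toe",onz(t,(384,161),.145))
```

```text
[ 0.5828 -0.1629  0.2491] cam [ 0.5011 -0.1732  0.3803]
face [ 0.5861 -0.1632  0.15  ] rel [-0.0032 -0.0008]
[[ 0.0164 -0.0133]
 [ 0.0165  0.0117]
 [-0.0229  0.0119]
 [-0.0229 -0.0136]]
jaws [ 0.5866 -0.163   0.148 ] rel [-0.0038 -0.0007]
[[ 0.003  -0.0095]
 [ 0.003   0.0079]
 [-0.0106  0.0082]
 [-0.0106 -0.0095]]
cap [ 0.5822 -0.1609  0.2651] rel [0.0003 0.002 ]
[[ 0.0213 -0.0131]
 [ 0.0213  0.0169]
 [-0.0207  0.0174]
 [-0.0208 -0.0132]]
top bore [ 0.5844 -0.1652  0.148 ] toe [ 0.8137 -0.1342  0.145 ]
```

Face 39.4 x 25.3 mm and cap 42 x 30 mm agree with the given sizes, and yaw is aligned. I correct sideways and descend until the tip is just above the bore.

```bash
python3 -m inch '[{"slide":[0.001,-0.0005,-0.005],"yaw":0},{"slide":[0.002,-0.001,-0.015],"yaw":0},{"slide":[0.003,-0.0015,-0.03],"yaw":0},{"slide":[0.004,-0.002,-0.045],"yaw":0},{"slide":[0.004,-0.002,-0.058],"yaw":0},{"slide":[0.004,-0.002,-0.067],"yaw":0},{"slide":[0.004,-0.002,-0.072],"yaw":0},{"slide":[0.004,-0.002,-0.074],"yaw":0},{"slide":[0.004,-0.002,-0.074],"yaw":0},{"slide":[0.004,-0.002,-0.074],"yaw":0}]' - 100
python3 - <<'E'
from h import *
w=camera("wrist");s=camera("scene");o=get_obs();print(o["position"],o["ft_force"])
g=lambda f:np.clip((f/255.)**.55*255,0,255).astype(np.uint8)
im=crop(g(w["frame"]),252,372,210,330,3.3);im2=crop(g(s["frame"]),185,265,210,290,5)
o=np.zeros((400,800,3),np.uint8);o[:396,:396]=im;o[:,400:800]=im2
cv2.imwrite("pics/c3.png",o)
E
```

```text
clock: 7.95
position: [0.5872, -0.1668, 0.1759]
ee_rot: [-0.071, 0.997, -0.0, 0.0]
ft_force: [0.1, -0.8, -0.8]
grip_width: 0.354
grasp_force: 98.8
[ 0.5872 -0.1668  0.1761] [-0.3008 -0.1071 -0.7386]
```

View pics/c3.png

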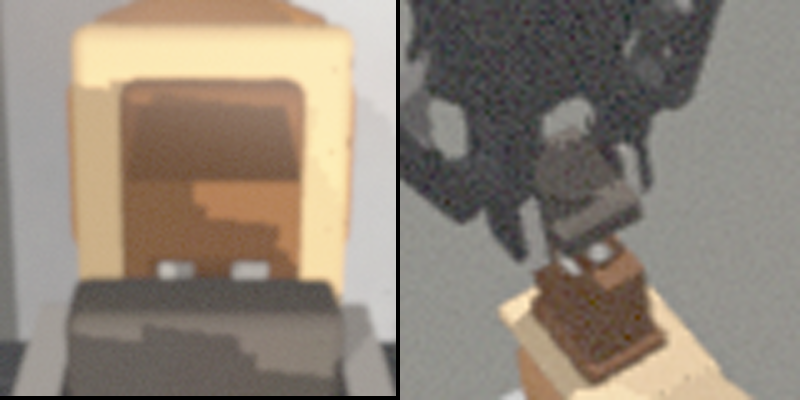

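Run:
```python
from h import *
w=camera("wrist");o=get_obs();p=o["position"];x,y=o["ee_rot"][:2];R=np.array([[2*x*x-1,2*x*y],[2*x*y,2*y*y-1]])
C=lambda x,y:(252+x/3.3,210+y/3.3)
for n,q,z in[("heel L",C(125,182),.15),("heel R",C(302,182),.15),("jawL",C(158,262),.149),("jawR",C(270,262),.149),("cap bot L",C(78,282),p[2]+.004),("cap bot R",C(335,282),p[2]+.004),("cap top L",C(72,313),p[2]+.016),("cap top R",C(340,313),p[2]+.016)]:
    print(n,(onz(w,q,z)-p)[:2]@R)
```

```text
heel L [ 0.0206 -0.0098]
heel R [0.0207 0.0161]
jawL [ 0.0073 -0.0051]
jawR [0.0073 0.0118]
cap bot L [ 0.0193 -0.0136]
cap bot R [0.0194 0.0178]
cap top L [ 0.0214 -0.013 ]
cap top R [0.0215 0.017 ]
```

The cap needs about 2 mm in -x and 1 mm in +y, which agrees with the top view. I correct and enter slowly, watching the force.

```bash
python3 -m inch '[{"slide":[-0.001,0.0005,0],"yaw":0},{"slide":[-0.002,0.001,0],"yaw":0},{"slide":[-0.002,0.001,0],"yaw":0},{"slide":[-0.002,0.001,-0.002],"yaw":0},{"slide":[-0.002,0.001,-0.004],"yaw":0},{"slide":[-0.002,0.001,-0.006],"yaw":0},{"slide":[-0.002,0.001,-0.008],"yaw":0},{"slide":[-0.002,0.001,-0.01],"yaw":0},{"slide":[-0.002,0.001,-0.012],"yaw":0},{"slide":[-0.002,0.001,-0.014],"yaw":0},{"slide":[-0.002,0.001,-0.014],"yaw":0},{"slide":[-0.002,0.001,-0.014],"yaw":0}]' - 120
python3 -m inch '[{"slide":[0,0,-0.001],"yaw":0},{"slide":[0,0,-0.002],"yaw":0},{"slide":[0,0,-0.003],"yaw":0},{"slide":[0,0,-0.003],"yaw":0},{"slide":[0,0,-0.003],"yaw":0}]' - 120
```

```text
clock: 9.1
position: [0.5848, -0.1657, 0.1612]
ee_rot: [-0.071, 0.997, 0.0, -0.0]
ft_force: [-0.8, 0.2, -1.1]
grip_width: 0.349
grasp_force: 120.2
clock: 9.52
position: [0.5848, -0.1656, 0.1583]
ee_rot: [-0.071, 0.997, 0.0, -0.0]
ft_force: [0.5, -0.2, -0.0]
grip_width: 0.349
grasp_force: 120.2
```

```bash
python3 -m inch '[{"slide":[0,0,-0.001],"yaw":0},{"slide":[0,0,-0.002],"yaw":0},{"slide":[0,0,-0.003],"yaw":0},{"slide":[0,0,-0.003],"yaw":0}]' - 120
python3 -m inch '[{"slide":[0,0,-0.001],"yaw":0},{"slide":[0,0,-0.002],"yaw":0},{"slide":[0,0,-0.002],"yaw":0}]' - 120
```

```text
clock: 9.85
position: [0.5853, -0.1658, 0.1562]
ee_rot: [-0.071, 0.997, 0.0, 0.001]
ft_force: [-1.7, 0.6, 7.2]
grip_width: 0.35
grasp_force: 121.3
clock: 10.1
position: [0.5858, -0.166, 0.1548]
ee_rot: [-0.071, 0.997, -0.0, 0.001]
ft_force: [-1.2, 0.1, 9.6]
grip_width: 0.345
grasp_force: 121.5
```

```bash
python3 -m inch '[{"slide":[0,0,-0.001],"yaw":0},{"slide":[0,0,-0.002],"yaw":0},{"slide":[0,0,-0.002],"yaw":0}]' - 120
python3 -m inch '[{"slide":[0,0,-0.001],"yaw":0},{"slide":[0,0,-0.002],"yaw":0},{"slide":[0,0,-0.002],"yaw":0}]' - 120
```

```text
clock: 10.35
position: [0.5861, -0.166, 0.153]
ee_rot: [-0.071, 0.997, -0.0, 0.002]
ft_force: [0.6, 0.1, 10.4]
grip_width: 0.351
grasp_force: 121.6
clock: 10.6
position: [0.5862, -0.166, 0.1511]
ee_rot: [-0.071, 0.997, -0.0, 0.002]
ft_force: [-0.4, 0.2, 9.0]
grip_width: 0.351
grasp_force: 121.6
```

```bash
python3 -m inch '[{"slide":[0,0,-0.001],"yaw":0},{"slide":[0,0,-0.002],"yaw":0},{"slide":[0,0,-0.002],"yaw":0}]' - 120
python3 -m inch '[{"slide":[0,0,-0.001],"yaw":0},{"slide":[0,0,-0.0015],"yaw":0},{"slide":[0,0,-0.0015],"yaw":0}]' - 120
```

```text
clock: 10.85
position: [0.5863, -0.166, 0.1491]
ee_rot: [-0.071, 0.997, -0.0, 0.002]
ft_force: [1.0, -0.5, 10.2]
grip_width: 0.35
grasp_force: 121.6
clock: 11.1
position: [0.5864, -0.166, 0.1478]
ee_rot: [-0.071, 0.997, -0.0, 0.002]
ft_force: [-0.5, -0.5, 11.5]
grip_width: 0.351
grasp_force: 121.7
```

Run:
```python
from h import *
w=camera("wrist");s=camera("scene");o=get_obs();print(o["position"],o["ft_force"],o["torque"])
g=lambda f:np.clip((f/255.)**.55*255,0,255).astype(np.uint8)
im=crop(g(w["frame"]),252,372,230,350,3.3);im2=crop(g(s["frame"]),185,265,210,290,5)
o=np.zeros((400,800,3),np.uint8);o[:396,:396]=im;o[:,400:800]=im2
cv2.imwrite("pics/c4.png",o)
```

```text
[ 0.5864 -0.166   0.1479] [-0.258   0.5118 11.1979] [ 0.05   -0.0286 -0.003 ]
```

View pics/c4.png

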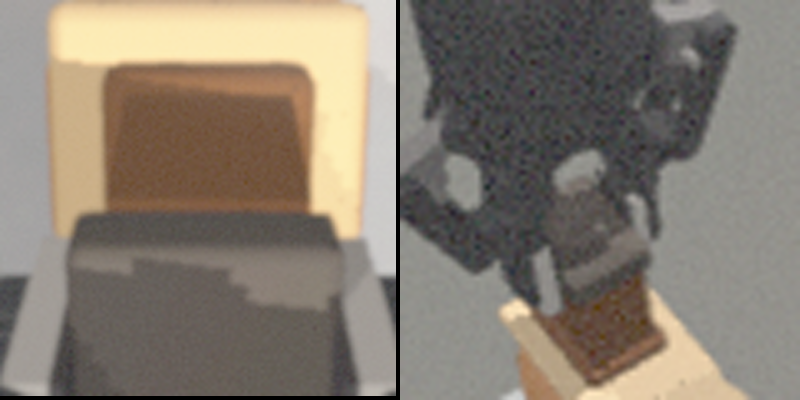

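The cap hasn't slipped in the grip: its edges are still at v 295 and 305. It sits about 3 mm above home, so I keep pressing.

```bash
python3 -m inch '[{"slide":[0,0,-0.001],"yaw":0},{"slide":[0,0,-0.0015],"yaw":0},{"slide":[0,0,-0.0015],"yaw":0}]' - 120
python3 -m inch '[{"slide":[0,0,-0.001],"yaw":0},{"slide":[0,0,-0.001],"yaw":0},{"slide":[0,0,-0.001],"yaw":0}]' - 120
```

```text
clock: 11.45
position: [0.5861, -0.1657, 0.1454]
ee_rot: [-0.071, 0.997, -0.0, 0.001]
ft_force: [1.7, -0.1, 6.2]
grip_width: 0.347
grasp_force: 121.5
clock: 11.7
position: [0.586, -0.1657, 0.145]
ee_rot: [-0.071, 0.997, -0.0, 0.002]
ft_force: [-0.8, 2.2, 10.4]
grip_width: 0.351
grasp_force: 122.3
```

The force dropped, then rose at the jack's own stiffness, so the cap has snapped. I give one firm seating push to about 22 N, then ease back.

```bash
python3 -m inch '[{"slide":[0,0,-0.001],"yaw":0},{"slide":[0,0,-0.002],"yaw":0},{"slide":[0,0,-0.003],"yaw":0},{"slide":[0,0,-0.003],"yaw":0},{"slide":[0,0,-0.003],"yaw":0}]' - 120
python3 -m inch '[{"slide":[0,0,0.001],"yaw":0},{"slide":[0,0,0.002],"yaw":0},{"slide":[0,0,0.003],"yaw":0},{"slide":[0,0,0.004],"yaw":0},{"slide":[0,0,0.005],"yaw":0},{"slide":[0,0,0.005],"yaw":0},{"slide":[0,0,0.005],"yaw":0}]' - 120
```

```text
clock: 12.12
position: [0.5861, -0.1657, 0.1436]
ee_rot: [-0.071, 0.997, 0.0, 0.002]
ft_force: [-7.3, 2.2, 25.2]
grip_width: 0.35
grasp_force: 124.0
clock: 12.7
position: [0.5859, -0.1657, 0.1458]
ee_rot: [-0.071, 0.997, -0.0, 0.001]
ft_force: [5.4, -0.7, 2.7]
grip_width: 0.352
grasp_force: 121.1
```

```bash
python3 -m inch '[{"slide":[0,0,0.0003],"yaw":0},{"slide":[0,0,0.0005],"yaw":0},{"slide":[0,0,0.0008],"yaw":0},{"slide":[0,0,0.001],"yaw":0},{"slide":[0,0,0.0013],"yaw":0},{"slide":[0,0,0.0015],"yaw":0},{"slide":[0,0,0.0018],"yaw":0},{"slide":[0,0,0.002],"yaw":0},{"slide":[0,0,0.002],"yaw":0}]' - 120
python3 - <<'E'
from h import *
o=get_obs();print(o["position"],o["ft_force"])
E
```

```text
clock: 13.45
position: [0.5855, -0.1656, 0.1467]
ee_rot: [-0.071, 0.997, -0.0, 0.001]
ft_force: [8.4, -1.4, -6.0]
grip_width: 0.35
grasp_force: 120.3
[ 0.5855 -0.1656  0.1467] [ 8.4326 -1.3558 -5.9751]
```

```bash
python3 -m inch '[{"slide":[0.0003,0,0],"yaw":0},{"slide":[0.0006,0,0.0002],"yaw":0},{"slide":[0.001,0,0.0004],"yaw":0},{"slide":[0.001,0,0.0006],"yaw":0},{"slide":[0.001,0,0.0008],"yaw":0},{"slide":[0.001,0,0.001],"yaw":0},{"slide":[0.001,0,0.001],"yaw":0}]' - 120
```

```text
clock: 14.03
position: [0.5854, -0.1656, 0.1473]
ee_rot: [-0.071, 0.997, 0.0, -0.001]
ft_force: [4.7, -0.9, -10.9]
grip_width: 0.351
grasp_force: 119.8
```

```bash
python3 -m inch '[{"slide":[0.0003,0,0.0002],"yaw":0},{"slide":[0.0006,0,0.0003],"yaw":0},{"slide":[0.001,0,0.0005],"yaw":0},{"slide":[0.001,0,0.0006],"yaw":0},{"slide":[0.001,0,0.0007],"yaw":0},{"slide":[0.001,0,0.0008],"yaw":0},{"slide":[0.001,0,0.0008],"yaw":0}]' - 120
```

```text
clock: 14.62
position: [0.5856, -0.1656, 0.1481]
ee_rot: [-0.071, 0.997, 0.0, -0.002]
ft_force: [-3.1, -0.9, -17.3]
grip_width: 0.35
grasp_force: 119.7
```

```bash
python3 -m inch '[{"slide":[-0.0003,0,-0.0003],"yaw":0},{"slide":[-0.0003,0,-0.0003],"yaw":0}]' - 120
python3 -m inch '[{"slide":[0,0,0],"yaw":0},{"slide":[0,0,0],"yaw":0}]' - 120
```

```text
clock: 14.78
position: [0.5857, -0.1656, 0.1482]
ee_rot: [-0.071, 0.997, 0.0, -0.001]
ft_force: [-4.2, -0.4, -18.5]
grip_width: 0.349
grasp_force: 119.8
clock: 14.95
position: [0.5857, -0.1656, 0.1482]
ee_rot: [-0.071, 0.997, 0.0, -0.001]
ft_force: [-4.8, -0.4, -19.2]
grip_width: 0.352
grasp_force: 119.8
```

The force is creeping up, so I back off.

```bash
python3 -m inch '[{"slide":[-0.0005,0,-0.001],"yaw":0},{"slide":[-0.0005,0,-0.001],"yaw":0}]' - 120
```

```text
clock: 15.12
position: [0.5858, -0.1656, 0.1478]
ee_rot: [-0.071, 0.997, 0.0, -0.0]
ft_force: [-5.6, -0.2, -15.2]
grip_width: 0.351
grasp_force: 120.1
```

```bash
python3 -m inch '[{"slide":[0,0,0],"yaw":0},{"slide":[0,0,0],"yaw":0}]' - 120
```

```text
clock: 15.28
position: [0.5858, -0.1656, 0.1479]
ee_rot: [-0.071, 0.997, 0.0, -0.0]
ft_force: [-4.4, -0.6, -16.3]
grip_width: 0.349
grasp_force: 120.0
```

```bash
python3 -m inch '[{"slide":[-0.0003,0,-0.0002],"yaw":0},{"slide":[-0.0003,0,-0.0003],"yaw":0}]' - 120
```

```text
clock: 15.45
position: [0.5857, -0.1656, 0.1477]
ee_rot: [-0.071, 0.997, 0.0, 0.0]
ft_force: [-5.5, 0.7, -14.3]
grip_width: 0.35
grasp_force: 120.1
```

```bash
python3 -m inch '[{"slide":[-0.0003,0,0],"yaw":0},{"slide":[-0.0003,0,0],"yaw":0}]' - 120
```

```text
clock: 15.62
position: [0.5857, -0.1656, 0.1478]
ee_rot: [-0.071, 0.997, 0.0, 0.0]
ft_force: [-3.7, -0.4, -14.4]
grip_width: 0.348
grasp_force: 120.1
```

```bash
python3 -m inch '[{"slide":[0,0,0],"yaw":0},{"slide":[0,0,0],"yaw":0},{"slide":[0,0,0],"yaw":0}]' - 120
```

```text
clock: 15.87
position: [0.5857, -0.1656, 0.1477]
ee_rot: [-0.071, 0.997, 0.0, 0.0]
ft_force: [-2.2, 0.8, -14.5]
grip_width: 0.354
grasp_force: 120.1
```

```bash
python3 -m inch '[{"slide":[0,0,0],"yaw":0},{"slide":[0,0,0],"yaw":0},{"slide":[0,0,0],"yaw":0}]' - 120
```

```text
clock: 16.12
position: [0.5857, -0.1656, 0.1477]
ee_rot: [-0.071, 0.997, 0.0, 0.0]
ft_force: [-2.8, 0.3, -14.0]
grip_width: 0.35
grasp_force: 120.1
```

```bash
python3 -m inch '[{"slide":[0,0,0],"yaw":0},{"slide":[0,0,0],"yaw":0},{"slide":[0,0,0],"yaw":0}]' - 120
```

```text
clock: 16.37
position: [0.5857, -0.1656, 0.1477]
ee_rot: [-0.071, 0.997, 0.0, 0.0]
ft_force: [-2.0, 0.3, -14.9]
grip_width: 0.35
grasp_force: 120.1
```

```bash
python3 -m inch '[{"slide":[0,0,0],"yaw":0},{"slide":[0,0,0],"yaw":0},{"slide":[0,0,0],"yaw":0}]' - 120
```

```text
clock: 16.62
position: [0.5857, -0.1656, 0.1476]
ee_rot: [-0.071, 0.997, 0.0, 0.0]
ft_force: [-2.0, 0.6, -14.3]
grip_width: 0.35
grasp_force: 120.1
```

```bash
python3 -m inch '[{"slide":[0,0,0],"yaw":0},{"slide":[0,0,0],"yaw":0},{"slide":[0,0,0],"yaw":0}]' - 120
```

```text
clock: 16.87
position: [0.5856, -0.1656, 0.1477]
ee_rot: [-0.071, 0.997, 0.0, 0.0]
ft_force: [-1.0, 0.1, -13.5]
grip_width: 0.351
grasp_force: 120.1
```

I held about 14.4 N for over a second. I nudge it to a clear 15 N and hold again.

```bash
python3 -m inch '[{"slide":[0,0,0.0001],"yaw":0},{"slide":[0,0,0.0002],"yaw":0},{"slide":[0,0,0.0003],"yaw":0},{"slide":[0,0,0.0003],"yaw":0}]' - 120
```

```text
clock: 17.2
position: [0.5856, -0.1656, 0.1478]
ee_rot: [-0.071, 0.997, 0.0, 0.0]
ft_force: [1.1, 0.8, -16.0]
grip_width: 0.345
grasp_force: 120.1
```

```bash
python3 -m inch '[{"slide":[0,0,0],"yaw":0},{"slide":[0,0,0],"yaw":0},{"slide":[0,0,0],"yaw":0},{"slide":[0,0,0],"yaw":0}]' - 120
```

```text
clock: 17.53
position: [0.5856, -0.1657, 0.1478]
ee_rot: [-0.071, 0.997, 0.0, 0.0]
ft_force: [1.8, 0.7, -15.9]
grip_width: 0.355
grasp_force: 120.1
```

```bash
python3 -m inch '[{"slide":[0,0,0],"yaw":0},{"slide":[0,0,0],"yaw":0},{"slide":[0,0,0],"yaw":0},{"slide":[0,0,0],"yaw":0}]' - 120
```

```text
clock: 17.87
position: [0.5856, -0.1656, 0.1479]
ee_rot: [-0.071, 0.997, 0.0, 0.0]
ft_force: [2.1, 0.8, -14.3]
grip_width: 0.348
grasp_force: 120.1
```

```bash
python3 -m inch '[{"slide":[0,0,0],"yaw":0},{"slide":[0,0,0],"yaw":0},{"slide":[0,0,0],"yaw":0},{"slide":[0,0,0],"yaw":0},{"slide":[0,0,0],"yaw":0},{"slide":[0,0,0],"yaw":0}]' - 120
```

```text
clock: 18.37
position: [0.5856, -0.1657, 0.1479]
ee_rot: [-0.071, 0.997, 0.0, 0.0]
ft_force: [3.1, 1.4, -15.2]
grip_width: 0.348
grasp_force: 120.0
```

Held at about 15 N for over a second with no give. Now I ease off slowly.

```bash
python3 -m inch '[{"slide":[0.0001,0,-0.0003],"yaw":0},{"slide":[0.0002,0,-0.0006],"yaw":0},{"slide":[0.0003,0,-0.0009],"yaw":0},{"slide":[0.0003,0,-0.0012],"yaw":0},{"slide":[0.0003,0,-0.0015],"yaw":0},{"slide":[0.0003,0,-0.0018],"yaw":0},{"slide":[0.0003,0,-0.002],"yaw":0},{"slide":[0.0003,0,-0.002],"yaw":0},{"slide":[0.0003,0,-0.002],"yaw":0},{"slide":[0.0003,0,-0.002],"yaw":0}]' - 120
```

```text
clock: 19.2
position: [0.5856, -0.1657, 0.1465]
ee_rot: [-0.071, 0.997, 0.0, 0.0]
ft_force: [-5.4, 3.0, -3.3]
grip_width: 0.348
grasp_force: 121.4
```

```bash
python3 -m inch '[{"slide":[-0.0003,0,-0.0002],"yaw":0},{"slide":[-0.0006,0,-0.0004],"yaw":0},{"slide":[-0.0006,0,-0.0004],"yaw":0},{"slide":[-0.0006,0,-0.0004],"yaw":0},{"slide":[-0.0006,0,-0.0004],"yaw":0},{"slide":[-0.0006,0,-0.0004],"yaw":0}]' - 120
```

```text
clock: 19.7
position: [0.5856, -0.1657, 0.146]
ee_rot: [-0.071, 0.997, -0.0, 0.001]
ft_force: [-2.8, 3.3, 1.4]
grip_width: 0.349
grasp_force: 122.0
```

```bash
python3 -m inch '[{"slide":[0,0,0],"yaw":0},{"slide":[0,0,0],"yaw":0},{"slide":[0,0,0],"yaw":0},{"slide":[0,0,0],"yaw":0}]' - 20
python3 -m inch '[{"slide":[0,0,0],"yaw":0},{"slide":[0,0,0],"yaw":0},{"slide":[0,0,0],"yaw":0},{"slide":[0,0,0],"yaw":0},{"slide":[0,0,0],"yaw":0},{"slide":[0,0,0],"yaw":0},{"slide":[0,0,0],"yaw":0},{"slide":[0,0,0],"yaw":0},{"slide":[0,0,0],"yaw":0}]' 0 20
python3 -m inch '[{"slide":[0,0,0.005],"yaw":0},{"slide":[0,0,0.015],"yaw":0},{"slide":[0,0,0.03],"yaw":0},{"slide":[0,0,0.05],"yaw":0},{"slide":[0,0,0.07],"yaw":0},{"slide":[0,0,0.09],"yaw":0},{"slide":[0,0,0.1],"yaw":0},{"slide":[0,0,0.105],"yaw":0},{"slide":[0,0,0.105],"yaw":0},{"slide":[0,0,0.105],"yaw":0}]' 0 20
python3 - <<'E'
from h import *
w=camera("wrist");s=camera("scene")
g=lambda f:np.clip((f/255.)**.55*255,0,255).astype(np.uint8)
im=crop(g(w["frame"]),252,372,190,310,3.3);im2=crop(g(s["frame"]),185,265,220,300,5)
o=np.zeros((400,800,3),np.uint8);o[:396,:396]=im;o[:,400:800]=im2
cv2.imwrite("pics/c5.png",o)
E
```

```text
clock: 20.03
position: [0.5856, -0.1657, 0.1459]
ee_rot: [-0.071, 0.997, -0.0, 0.001]
ft_force: [-0.6, 2.9, 4.1]
grip_width: 0.353
grasp_force: 122.2
clock: 20.78
position: [0.5852, -0.1657, 0.1454]
ee_rot: [-0.071, 0.997, 0.0, -0.0]
ft_force: [0.8, 0.2, 0.4]
grip_width: 1.001
grasp_force: 0.0
clock: 21.62
position: [0.5849, -0.1655, 0.2498]
ee_rot: [-0.071, 0.997, 0.0, -0.0]
ft_force: [-0.2, -0.5, -0.9]
grip_width: 1.005
grasp_force: 0.0
```

View pics/c5.png

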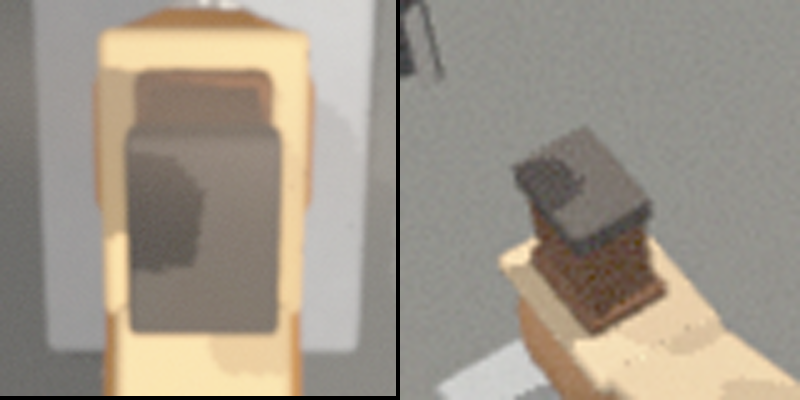

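The cap sits flush and square on the heel, at wrist crop (203,230) and scene crop (582,185). The gripper is clear.

```bash
python3 -c "
from workcell import *
print(hand_in())"
```

```text
the job is handed in; nothing more can be done
None
```

The rectangular cap is snapped home on the heel (push up to about 25 N), held a pull of about 15 N for over a second (the reading briefly crept to 19.2 N first), was eased off and released, and the job is handed in at about 22 s.

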